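# Turn a tin of clock parts out into its own lid

### The job

Turn the closed square tin of clock parts upside down on the rubber mat, so that it stands in its own lid, then lift the tin straight up and leave all the parts heaped in the lid on the mat. Stand the empty tin, mouth down or mouth up, back on the wooden board. Mind that the lid is only a slip-on cover, which slides off in the air once the mouth points well down: spill nothing, and leave the clock movement, round tin, loupe and screwdriver where they are.

Things in the scene. Friction and masses are not known exactly. Their poses are not given: they have to be found in the camera images.
- tin: Square double-walled aluminium tin, 68 mm high: body 65 x 65 mm up to a shoulder at 43.5 mm, then a neck 53 x 53 mm; straight bore 47 x 47 mm, floor 3 mm thick. About 0.16 kg, with 0.18 kg of loose clock parts in it. Origin at the centre of its underside; z points to the mouth (up at the start), x and y are square to its sides. It starts upright and closed on the board.
- lid: Square aluminium lid with a clear pane, rubber-lined (it slides off by itself beyond about 35 deg mouth-down), 59 x 59 mm outside, 55 mm inside; plate 3 mm, skirt 24 mm deep, 0.08 kg. It slips over the tin's neck (1 mm play each side), rim against plate: the closed tin is 71 mm high. Origin at the centre of the plate's inner face; z out of its top (up at the start).
- mat: Flat grey-green rubber bench mat fixed to the bench, 260 (its x) x 190 (its y) x 3 mm. Origin at the centre of its underside, on the bench; z up.
- board: Flat light-wood board fixed to the bench, 250 (its x) x 290 (its y) x 8 mm, on which the square tin, clock movement and round tin stand, 12 cm or more apart (centres), in any order. It is on one side of the robot's centre line, the mat on the other, either way round. Origin at the centre of its underside, on the bench; z up.
- movement: Bystander: brass clock movement standing on the board, two upright plates 68 mm wide (its x) and 43 mm apart over all (its y), 87 mm high, 0.5 kg. Origin at the centre of its underside.
- round_tin: Bystander: closed round aluminium tin on the board, 58 mm in diameter, 53 mm high. Origin at the centre of its underside.
- loupe: Bystander: black eye loupe standing on the mat near its +x end, 42 mm in diameter, 34 mm high. Origin at the centre of its underside.
- screwdriver: Bystander: screwdriver lying on the mat along its -x end, 140 mm long along its x axis (roughly along the mat's y), handle about 26 mm thick. Origin under the middle of its length, on its underside.
- bridge1: Brass clock bridge, a block 20 x 26 x 8 mm, 33 g, loose in the tin. Origin at the centre of its underside.
- bridge2: Brass clock bridge, a block 20 x 26 x 8 mm, 33 g, loose in the tin. Origin at the centre of its underside.
- bridge3: Brass clock bridge, a block 20 x 26 x 8 mm, 33 g, loose in the tin. Origin at the centre of its underside.
- pillar1: Brass plate pillar, a square bar 9 x 9 x 30 mm, 19 g, loose in the tin. Origin at the centre of one long face.
- pillar2: Brass plate pillar, a square bar 9 x 9 x 30 mm, 19 g, loose in the tin. Origin at the centre of one long face.
- pillar3: Brass plate pillar, a square bar 9 x 9 x 30 mm, 19 g, loose in the tin. Origin at the centre of one long face.
- pillar4: Brass plate pillar, a square bar 9 x 9 x 30 mm, 19 g, loose in the tin. Origin at the centre of one long face.
Things that resemble listed ones, but are neither listed nor needed, are in the scene too. Leave any purple look-alike of the tin alone. What is shaped like the lid but orange is not meant.

How it is judged (in metres and radians):
On the way, in this order (a step that is already met when the one before it is completed fails the run):
1. the tin stands upside down in its lid, the lid flat on the mat (angle between lid's own z axis and vertical above 3.05 rad and z of lid in the frame of mat below 0.01 m and x of lid in the frame of mat between -0.1 and 0.1 m and y of lid in the frame of mat between -0.065 and 0.065 m and angle between tin's own z axis and vertical above 3 rad and horizontal distance between tin and lid below 0.008 m and z of tin in the frame of lid above -0.076 m), for 0.2 s.
2. the tin, still upside down, is lifted straight up clear of the lid (angle between tin's own z axis and vertical above 2.95 rad and horizontal distance between tin and lid below 0.02 m and z of tin in the frame of lid below -0.095 m), for 0.05 s.
At the end, for the whole second after the job is handed in: The lid lies flat, open side up, on the mat (its centre at least 30 mm inside the mat's edges); all seven parts (three bridges, four pillars) lie in it; the empty tin stands upright or upside down on the wooden board, its centre at least 10 mm inside the board's edges; all of them are at rest (angle between lid's own z axis and vertical above 3.05 rad and z of lid in the frame of mat below 0.01 m and x of lid in the frame of mat between -0.1 and 0.1 m and y of lid in the frame of mat between -0.065 and 0.065 m and x of bridge1 in the frame of lid between -0.032 and 0.032 m and y of bridge1 in the frame of lid between -0.032 and 0.032 m and z of bridge1 in the frame of lid between -0.06 and 0.003 m and x of bridge2 in the frame of lid between -0.032 and 0.032 m and y of bridge2 in the frame of lid between -0.032 and 0.032 m and z of bridge2 in the frame of lid between -0.06 and 0.003 m and x of bridge3 in the frame of lid between -0.032 and 0.032 m and y of bridge3 in the frame of lid between -0.032 and 0.032 m and z of bridge3 in the frame of lid between -0.06 and 0.003 m and x of pillar1 in the frame of lid between -0.032 and 0.032 m and y of pillar1 in the frame of lid between -0.032 and 0.032 m and z of pillar1 in the frame of lid between -0.06 and 0.003 m and x of pillar2 in the frame of lid between -0.032 and 0.032 m and y of pillar2 in the frame of lid between -0.032 and 0.032 m and z of pillar2 in the frame of lid between -0.06 and 0.003 m and x of pillar3 in the frame of lid between -0.032 and 0.032 m and y of pillar3 in the frame of lid between -0.032 and 0.032 m and z of pillar3 in the frame of lid between -0.06 and 0.003 m and x of pillar4 in the frame of lid between -0.032 and 0.032 m and y of pillar4 in the frame of lid between -0.032 and 0.032 m and z of pillar4 in the frame of lid between -0.06 and 0.003 m and x of tin in the frame of board between -0.115 and 0.115 m and y of tin in the frame of board between -0.135 and 0.135 m and ((angle between tin's own z axis and vertical above 3.05 rad and z of tin in the frame of board below 0.081 m) or (angle between tin's own z axis and vertical below 0.09 rad and z of tin in the frame of board below 0.013 m)) and linear speed of each of tin, lid, bridge1, bridge2, bridge3, pillar1, pillar2, pillar3, pillar4 below 0.02 m/s and angular speed of each of tin, lid, bridge1, bridge2, bridge3, pillar1, pillar2, pillar3, pillar4 below 0.3 rad/s); the robot touches nothing.
It fails at once if the clock movement is moved more than 20 mm or knocked over (distance of movement from where it was at the start of the episode above 0.02 m or angle between movement's own z axis and vertical above 0.35 rad).
It fails at once if the round tin is moved more than 20 mm or knocked over (distance of round_tin from where it was at the start of the episode above 0.02 m or angle between round_tin's own z axis and vertical above 0.35 rad).
It fails at once if the loupe is moved more than 20 mm or knocked over (distance of loupe from where it was at the start of the episode above 0.02 m or angle between loupe's own z axis and vertical above 0.35 rad).
It fails at once if the screwdriver is moved more than 20 mm or knocked over (distance of screwdriver from where it was at the start of the episode above 0.02 m).
It also fails if it takes over 70 s, if anything falls off the work surface, if the arm or the gripper's body presses on something with over 40 N, if the wrist force passes 120 N, or if a joint passes its speed limit or range.

### The arm

A 7-joint arm with a two-finger parallel gripper is mounted at the origin on the work surface. World frame = base frame: x ahead of the robot, y to its left, z up, the work surface at z = 0. Lengths are in m, angles in degrees, forces in N, time in s.
With the tool pointing down it reaches from about 0.425 to 0.875 m from the base axis. Payload 4.7 kg.
Tool frame: the origin (TCP) lies midway between the tips of the shut fingers; the grasp point (between the pads) lies 19 mm behind it; z points along the fingers, y is the line along which they close (so a half turn about z gives the same grasp; the last joint's range is limited). The gripper opens to 87 mm and grips with 3 to 60 N. Pads are 19 mm wide; open, the fingers measure 117 mm over their backs; the gripper's body (75 mm by 190 mm) begins 51 mm behind the grasp point.
Start: joints at [65.438, 18.392, -4.016, 83.108, 1.295, 78.541, -3.26], TCP at [0.278, -0.587, 0.223] pointing down, gripper open.
Joint ranges: [-163.93, 163.93], [-17.29, 119.83], [-79.2, 71.16], [3.27, 140.29], [-89.18, 269.18], [5.43, 117.66], [-154.24, 154.24]. Speed limits (degrees/s): [147.25, 147.25, 180, 180, 180, 180, 180].

### API

Orientations are given as [roll, pitch, yaw] about the fixed x, y, z axes, in that order (R = Rz(yaw) Ry(pitch) Rx(roll)).
In Python, from cell import env gives the robot as it stands. The module is installed in compiled form; this text tells all that it offers.
- The arm moves only by the tool step_arm, never from a script. Its argument "rows" is a list of rows, each an object with "angular": the turn, a rotation vector about the tool's x, y, z in units of pi rad (1.0 is pi rad), a list of three; "slide": the shift along the tool's x, y, z in units of 500 mm (1.0 is 500 mm), a list of three; "jaw": the opening, from 0 (shut) to 1 (fully open). A call has 1 to 10 rows; each row shifts and turns the commanded pose from where the row before left it, along the tool's axes as they then stand; what a row does not reach is not made up. A row lasts 1/8 s, in which the tool goes at most 62.5 mm and 10.7 degrees, less where a joint would pass 70% of its speed; a pose out of reach is approached as far as the arm can. A call with a number of a shift or a turn outside -1 to 1 is refused whole. A call with a gripper value outside its range is refused whole. The fingers move at their own pace and stop on an object; "newtons" is the grip in N (left out, the last holds). Time passes only in rows, so rows that do not move let the fingers close. It gives the time, the measured TCP pose, the force, the opening and the grip force at its end, in the units of the state.
- env.get_obs(): the state, without advancing time (a new reading comes with each control period).
- env.read_camera(name): name is "scene" or "top"; returns the picture (420x560x3 uint8, red, green, blue); there is no depth.
- env.camera_info(name): a dict with "fx", "fy", "cx", "cy" (pixels), "k1" (the pictures are not rectified: a ray, as slopes to the right and down, at radius r is drawn at 1 + k1 r^2 times it, then the intrinsics apply), "R" (3x3) and "t" (3): a world point X has camera coordinates R X + t. Camera axes: x right, y down, z forward; pixel columns grow to the right and rows downward; lengths in m; the calibration is good to about 2 mm. A picture is of the moment at which its call begins. camera_info takes no time and is no camera call.
- env.sign_off(): hands the job in; it is judged then, once.
The state is a dict: "time_s": time; "qpos": joint angles; "joint_velocities": joint speeds; "effort": joint torques, N m; "tool_pos": TCP position; "tool_rot": TCP orientation; "force": force on the tool from outside, world axes, zero at the start; "wrist_torque": the same for the moment, N m; "grip_width": finger opening in m; "grasp_force": force on a finger pad.
Only numpy, scipy, OpenCV 4.12 (cv2) and the standard library are available. Lean on these libraries where they do the work, as an engineer would, in place of code of your own. Each camera call takes 0.05 s, during which the arm holds its last target. There are 200 camera calls.

## Working session

There is one attempt and no reset: what is moved stays moved. The work goes in short steps, Python scripts to look and compute and a tool call to move; the robot and the scene stay as the last step left them, time stands still between calls to the robot, and variables do not carry over. Pictures are saved under pics/ and viewed, at most 10 in all, crops included, and the job is handed in when it is done.

Besides the shell and the picture viewer there is one more tool, called after "Call:" by a JSON object that holds its "method" and its "body", one argument or row to a line. step_arm: Moves the arm, as the interface text tells. Shifts and turns lie within -1 to 1; 1 stands for 500 mm of shift or pi rad of turn. Its arguments: {"type":"object","properties":{"rows":{"type":"array"},"newtons":{"type":"number"}},"required":["rows"]}

```bash
mkdir -p pics; python3 - <<'E'
from cell import env
import cv2,numpy as np
o=env.get_obs()
for k,v in o.items(): print(k,np.round(v,4))
for n in("scene","top"):
    cv2.imwrite(f"pics/{n}0.png",env.read_camera(n)[:,:,::-1]); print(n,env.camera_info(n))
E
```

```text
time_s 0.0
qpos [65.4364 18.4382 -4.0177 83.1752  1.2956 78.5413 -3.2598]
joint_velocities [ 0.1023 -0.0937 -0.0319  0.0602 -0.0171  0.1297  0.1235]
effort [-1.00000e-04 -4.91299e+01 -4.04100e-01 -3.12527e+01 -6.39000e-02
  4.37000e-02  2.00000e-04]
tool_pos [ 0.2782 -0.5868  0.2215]
tool_rot [-1.798906e+02  5.700000e-03  2.537570e+01]
force [-0.4631 -0.4427 -0.1384]
wrist_torque [-0.027  -0.0187  0.0283]
grasp_force 0.0
grip_width 0.0867
scene {'fx': 385.0681725488494, 'fy': 385.0681725488494, 'cx': 277.7501336115964, 'cy': 208.02026502888606, 'k1': -0.06574724828232563, 'R': array([[-0.31556875,  0.94885677,  0.00933792],
       [ 0.68656316,  0.23510655, -0.68800868],
       [-0.6550171 , -0.21070297, -0.72564238]]), 't': array([ 0.09231262, -0.29033378,  1.31179776])}
top {'fx': 480.93181860458424, 'fy': 480.93181860458424, 'cx': 279.3091287902435, 'cy': 210.10744633654997, 'k1': -0.08859470458564322, 'R': array([[ 0.01367158, -0.99978795,  0.01539969],
       [-0.98751757, -0.01591747, -0.15670253],
       [ 0.15691443, -0.0130651 , -0.98752578]]), 't': array([0.05087945, 0.47371432, 1.06279274])}
```

View pics/scene0.png

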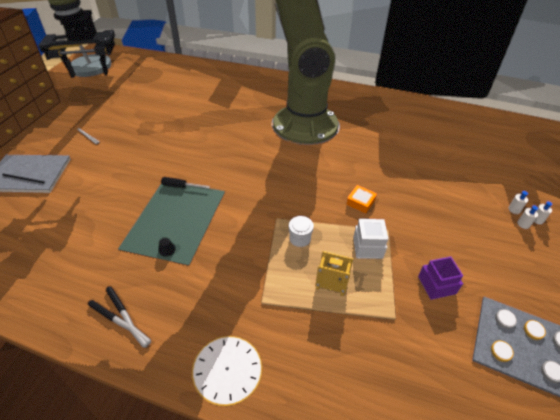

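View pics/top0.png

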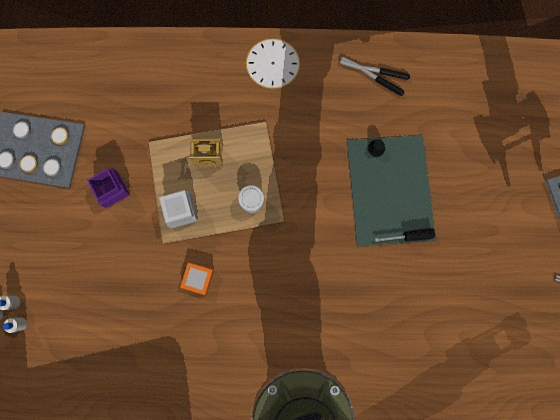

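Candidates for the tin: grey square tin at top (177,208) / scene (371,238) – chosen. The purple look-alike at top (108,187), the orange lid shape at (197,279) and the round tin at (251,199) are not wanted. The movement is at (205,150), the loupe at (376,148) and the screwdriver at (405,237). Next: a close crop to check the choice and measure.

```bash
cat > h.py <<'E'
import cv2,numpy as np
from cell import env
def und(n,p):
    c=env.camera_info(n);K=np.array([[c['fx'],0,c['cx']],[0,c['fy'],c['cy']],[0,0,1]])
    return cv2.undistortPoints(np.array(p,float).reshape(-1,1,2),K,np.array([c['k1'],0,0,0]))[:,0]
def ray(n,p):
    c=env.camera_info(n);u=und(n,p);d=np.c_[u,np.ones(len(u))]@c['R'];return -c['R'].T@c['t'],d
def onz(n,p,z):
    o,d=ray(n,p);return o+d*((z-o[2])/d[:,2])[:,None]
def tri(p,q):
    a,b=(env.camera_info(n) for n in('top','scene'))
    X=cv2.triangulatePoints(np.c_[a['R'],a['t']],np.c_[b['R'],b['t']],und('top',p).T,und('scene',q).T);return (X[:3]/X[3]).T
def proj(n,X):
    c=env.camera_info(n);K=np.array([[c['fx'],0,c['cx']],[0,c['fy'],c['cy']],[0,0,1]])
    return cv2.projectPoints(np.array(X,float).reshape(-1,3),cv2.Rodrigues(c['R'])[0],c['t'],K,np.array([c['k1'],0,0,0]))[0][:,0]
E
python3 - <<'E'
from h import *
t=cv2.imread('pics/top0.png');s=cv2.imread('pics/scene0.png')
A=cv2.resize(t[180:240,145:215],None,fx=5.7,fy=5.7,interpolation=2);B=cv2.resize(s[205:270,335:405],None,fx=5.7,fy=5.7,interpolation=2)
C=np.zeros((380,800,3),np.uint8);C[:A.shape[0],:A.shape[1]]=A;C[:B.shape[0],401:401+B.shape[1]]=B
cv2.imwrite('pics/crop.png',C)
for n,im in(('top',t),('scene',s)):
    hsv=cv2.cvtColor(im,cv2.COLOR_BGR2HSV);H,S,V=cv2.split(hsv)
    g=((H>60)&(H<95)&(S>50)&(V>30)).astype(np.uint8)
    b=((H>8)&(H<25)&(S>60)&(S<150)&(V>120)).astype(np.uint8)
    w=((S<55)&(V>110)).astype(np.uint8)
    for nm,m in(('mat',g),('board',b),('white',w)):
        m=cv2.morphologyEx(m,cv2.MORPH_OPEN,np.ones((3,3)))
        for c in cv2.findContours(m,0,2)[0]:
            if cv2.contourArea(c)>(2000 if nm!='white' else 300):
                r=cv2.minAreaRect(c);print(n,nm,cv2.contourArea(c),np.round(r[0]),np.round(cv2.boxPoints(r)).tolist(), np.round(onz(n,cv2.boxPoints(r),.003 if nm=='mat' else .008 if nm=='board' else .079)[:,:2],3).tolist())
E
```

```text
top board 5653.5 [214. 182.] [[144.0, 142.0], [266.0, 121.0], [284.0, 222.0], [162.0, 243.0]] [[0.638, 0.386], [0.696, 0.093], [0.45, 0.047], [0.395, 0.329]]
top white 863.5 [177. 209.] [[158.0, 197.0], [187.0, 189.0], [196.0, 221.0], [167.0, 229.0]] [[0.491, 0.328], [0.511, 0.264], [0.439, 0.241], [0.42, 0.303]]
top white 526.0 [250. 198.] [[238.0, 185.0], [263.0, 185.0], [263.0, 212.0], [238.0, 212.0]] [[0.521, 0.151], [0.522, 0.095], [0.461, 0.094], [0.461, 0.149]]
top white 1683.5 [272.  63.] [[247.0, 40.0], [298.0, 40.0], [298.0, 86.0], [247.0, 86.0]] [[0.871, 0.14], [0.873, 0.02], [0.757, 0.019], [0.755, 0.137]]
scene board 9231.0 [333. 268.] [[261.0, 304.0], [271.0, 216.0], [405.0, 232.0], [395.0, 320.0]] [[0.699, 0.096], [0.449, 0.034], [0.392, 0.374], [0.646, 0.378]]
scene white 3352.0 [227. 370.] [[182.0, 357.0], [243.0, 327.0], [271.0, 383.0], [210.0, 414.0]] [[0.882, 0.016], [0.792, 0.096], [0.874, 0.181], [0.951, 0.104]]
scene white 350.0 [131. 330.] [[111.0, 318.0], [123.0, 308.0], [151.0, 341.0], [139.0, 351.0]] [[0.859, -0.147], [0.833, -0.137], [0.874, -0.052], [0.89
[... 917 characters left out ...]
0.757], [0.478, -0.564], [0.598, -0.465], [0.656, -0.637]]
scene white 1957.0 [506.  99.] [[452.0, 116.0], [454.0, 79.0], [560.0, 83.0], [559.0, 119.0]] [[-0.09, 0.464], [-0.345, 0.467], [-0.483, 0.867], [-0.203, 0.812]]
scene white 651.0 [36. 11.] [[-1.0, 5.0], [13.0, -19.0], [74.0, 17.0], [59.0, 41.0]] [[-0.45, -1.814], [-0.822, -2.093], [-0.409, -1.273], [-0.155, -1.139]]
scene white 4244.0 [354.  42.] [[318.0, 0.0], [389.0, 0.0], [389.0, 84.0], [318.0, 84.0]] [[-0.992, -0.209], [-1.137, 0.14], [-0.222, 0.244], [-0.134, 0.006]]
scene white 5155.5 [231.  28.] [[166.0, 48.0], [178.0, -14.0], [296.0, 8.0], [285.0, 70.0]] [[-0.222, -0.649], [-0.973, -1.013], [-0.841, -0.28], [-0.193, -0.135]]
```

View pics/crop.png

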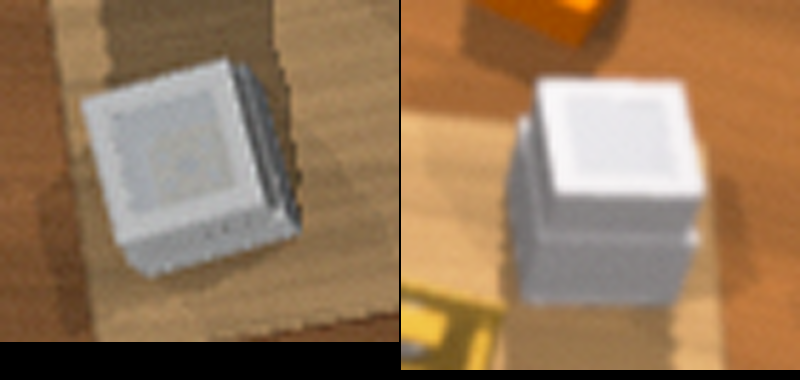

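The close crop shows the grey tin with its clear-pane lid. Lid corners in the crop are about (83,102), (228,60), (270,202), (120,240) in top and (703,193), (555,192), (538,80), (684,82) in scene. It is the right object. Now the two-view measurement, plus the mat and bystanders.

```bash
python3 - <<'E'
from h import *
a=np.array([(83,102),(228,60),(270,202),(120,240)])/5.7+[145,180]-.4
b=(np.array([(703,193),(555,192),(538,80),(684,82)])-[401,0])/5.7+[335,205]-.4
X=tri(a,b);print(np.round(X,4),'c',X.mean(0).round(4),'sides',np.linalg.norm(X-np.roll(X,1,0),axis=1).round(4))
for z in(.079,):
  for n,p in(('top',a),('scene',b)):
    Y=onz(n,p,z);print(n,Y.mean(0).round(4),np.linalg.norm(Y-np.roll(Y,1,0),axis=1).round(4),[np.degrees(np.arctan2(*(Y[i]-Y[j])[1::-1])).round(1) for i,j in((0,1),(3,2),(0,3),(1,2))])
t=cv2.imread('pics/top0.png').astype(int)
def comps(n,m,z,mn):
  for c in cv2.findContours(cv2.morphologyEx(m.astype(np.uint8),cv2.MORPH_CLOSE,np.ones((5,5))),0,2)[0]:
    if cv2.contourArea(c)>mn:
      r=cv2.minAreaRect(c);B=cv2.boxPoints(r);print(n,cv2.contourArea(c),np.round(B).tolist(),onz(n,[r[0]],z).round(3)[0],onz(n,B,z)[:,:2].round(3).tolist())
for n in('top','scene'):
  im=cv2.imread(f'pics/{n}0.png').astype(int);B,G,R=im[...,0],im[...,1],im[...,2]
  print('mat');comps(n,(G>R+8)&(B>R)&(R<110)&(G>45),.003,1500)
  print('dark');comps(n,(im.max(2)<45)&(np.arange(420)[:,None]>100),.03 ,60)
  hsv=cv2.cvtColor(im.astype(np.uint8),cv2.COLOR_BGR2HSV)
  print('brass');comps(n,(hsv[...,0]>21)&(hsv[...,0]<32)&(hsv[...,1]>150)&(hsv[...,2]>90),.095,80)
  print('purple');comps(n,(hsv[...,0]>130)&(hsv[...,0]<155)&(hsv[...,1]>120),.04,80)
E
```

```text
[[0.4902 0.3256 0.0784]
 [0.5078 0.2697 0.0776]
 [0.452  0.2517 0.0787]
 [0.436  0.309  0.0811]] c [0.4715 0.289  0.079 ] sides [0.0568 0.0587 0.0587 0.0596]
top [0.4716 0.2877 0.079 ] [0.0564 0.0584 0.0585 0.0594] [np.float64(107.4), np.float64(105.3), np.float64(17.7), np.float64(18.7)]
scene [0.471  0.2903 0.079 ] [0.0592 0.0591 0.0595 0.0609] [np.float64(108.1), np.float64(107.8), np.float64(14.9), np.float64(16.7)]
mat
top 7572.0 [[347.0, 140.0], [424.0, 132.0], [434.0, 239.0], [357.0, 246.0]] [ 0.533 -0.208  0.003] [[0.654, -0.103], [0.678, -0.296], [0.415, -0.311], [0.395, -0.125]]
dark
top 1754.5 [[259.0, 419.0], [259.0, 383.0], [337.0, 383.0], [337.0, 419.0]] [0.05  0.011 0.03 ] [[0.011, 0.096], [0.088, 0.097], [0.09, -0.075], [0.012, -0.075]]
top 294.5 [[403.0, 231.0], [433.0, 226.0], [435.0, 238.0], [404.0, 242.0]] [ 0.423 -0.265  0.03 ] [[0.431, -0.227], [0.442, -0.3], [0.415, -0.303], [0.404, -0.23]]
top 217.0 [[365.0, 144.0], [380.0, 136.0], [388.0, 151.0], [372.0, 159.0]] [ 0.628 -0.17   0.03 ] [[0.636, -0.143], [0.656, -0.18], [0.619, -0.197], [0.6, -0.16]]
brass
purp
[... 1135 characters left out ...]
0.447, 0.474], [0.534, 0.517], [0.604, 0.447]]
scene 167.5 [[418.0, 75.0], [437.0, 68.0], [445.0, 89.0], [425.0, 96.0]] [-0.372  0.396  0.04 ] [[-0.408, 0.342], [-0.503, 0.415], [-0.338, 0.448], [-0.255, 0.38]]
scene 242.0 [[386.0, 53.0], [435.0, 49.0], [437.0, 71.0], [388.0, 75.0]] [-0.521  0.31   0.04 ] [[-0.565, 0.201], [-0.693, 0.399], [-0.48, 0.414], [-0.37, 0.232]]
scene 1618.0 [[412.0, 68.0], [447.0, -18.0], [520.0, 12.0], [485.0, 98.0]] [-0.853  0.538  0.04 ] [[-0.461, 0.318], [-1.782, 0.446], [-1.406, 0.845], [-0.326, 0.593]]
scene 567.0 [[387.0, 41.0], [395.0, -5.0], [437.0, 3.0], [430.0, 48.0]] [-0.98  0.28  0.04] [[-0.692, 0.189], [-1.361, 0.155], [-1.34, 0.394], [-0.689, 0.377]]
```

Two views put the lid top at z = 0.079 (8 + 71 mm, as stated), its sides at 57–60 mm, and the centre at (0.4715, 0.289) with yaw about 17°. The mat centre is about (0.536, -0.208). Tool tilt is τ: I'll roll 90° twice about the finger line, once in the air onto its side and once over the lid edge on the mat.

```bash
cat > plan.py <<'E'
import numpy as np
from scipy.linalg import logm,expm
from scipy.spatial.transform import Rotation as Ro
from cell import env
U=np.array([0,0,1.])
def lat(th): th=np.radians(th);return np.array([-np.sin(th),np.cos(th),0])
def rot(th,tau):   # finger line along azimuth th; tau>0: gripper leans left
    t=np.radians(tau);l=lat(th);x=l*np.cos(t)-U*np.sin(t);z=-U*np.cos(t)-l*np.sin(t);return np.c_[x,np.cross(z,x),z]
def pose(th,tau,tcp):
    T=np.eye(4);T[:3,:3]=rot(th,tau);T[:3,3]=tcp;return T
def gpose(th,tau,g,back=0): return pose(th,tau,np.array(g)+(.019-back)*rot(th,tau)[:,2])
def now():
    o=env.get_obs();T=np.eye(4);T[:3,:3]=Ro.from_euler('xyz',o['tool_rot'],degrees=True).as_matrix();T[:3,3]=o['tool_pos'];return T
def row(A,B,N):
    D=expm(np.real(logm(np.linalg.inv(A)@B))/N)
    return (Ro.from_matrix(D[:3,:3]).as_rotvec()/np.pi).round(4).tolist(),(D[:3,3]/.5).round(4).tolist(),N
def path(A,segs):
    for B,N in segs: print(row(A,B,N),'->',B[:3,3].round(3)); A=B
E
python3 - <<'E'
from plan import *
c=np.array([.4715,.289,.038]);g=c+.010*lat(17)
path(now(),[(pose(17,0,[.46,.33,.28]),22),(gpose(17,45,g,.13),10),(gpose(17,45,g),8)])
E
```

```text
([-0.0, -0.0, -0.0206], [0.0897, -0.0231, -0.0053], 22) -> [0.46 0.33 0.28]
([0.0, -0.025, 0.0], [0.0205, -0.0002, 0.0282], 10) -> [0.446 0.374 0.116]
([-0.0, 0.0, -0.0], [0.0, -0.0, 0.0325], 8) -> [0.473 0.286 0.025]
```

Call:
{"method": "step_arm", "body": {
  "rows": [
    {"angular": [0,0,-0.0206],"slide": [0.0897,-0.0231,-0.0053],"jaw": 1},
    {"angular": [0,0,-0.0206],"slide": [0.0897,-0.0231,-0.0053],"jaw": 1},
    {"angular": [0,0,-0.0206],"slide": [0.0897,-0.0231,-0.0053],"jaw": 1},
    {"angular": [0,0,-0.0206],"slide": [0.0897,-0.0231,-0.0053],"jaw": 1},
    {"angular": [0,0,-0.0206],"slide": [0.0897,-0.0231,-0.0053],"jaw": 1},
    {"angular": [0,0,-0.0206],"slide": [0.0897,-0.0231,-0.0053],"jaw": 1},
    {"angular": [0,0,-0.0206],"slide": [0.0897,-0.0231,-0.0053],"jaw": 1},
    {"angular": [0,0,-0.0206],"slide": [0.0897,-0.0231,-0.0053],"jaw": 1},
    {"angular": [0,0,-0.0206],"slide": [0.0897,-0.0231,-0.0053],"jaw": 1},
    {"angular": [0,0,-0.0206],"slide": [0.0897,-0.0231,-0.0053],"jaw": 1}
  ]
}}

```text
time_s: 1.35
tool_pos: [0.5299, -0.2062, 0.2486]
tool_rot: [-180.0, 0.0, 62.6]
force: [-0.2, -0.4, 0.4]
grip_width: 0.0867
grasp_force: 0.0
```

Call:
{"method": "step_arm", "body": {
  "rows": [
    {"angular": [0,0,-0.0206],"slide": [0.0897,-0.0231,-0.0053],"jaw": 1},
    {"angular": [0,0,-0.0206],"slide": [0.0897,-0.0231,-0.0053],"jaw": 1},
    {"angular": [0,0,-0.0206],"slide": [0.0897,-0.0231,-0.0053],"jaw": 1},
    {"angular": [0,0,-0.0206],"slide": [0.0897,-0.0231,-0.0053],"jaw": 1},
    {"angular": [0,0,-0.0206],"slide": [0.0897,-0.0231,-0.0053],"jaw": 1},
    {"angular": [0,0,-0.0206],"slide": [0.0897,-0.0231,-0.0053],"jaw": 1},
    {"angular": [0,0,-0.0206],"slide": [0.0897,-0.0231,-0.0053],"jaw": 1},
    {"angular": [0,0,-0.0206],"slide": [0.0897,-0.0231,-0.0053],"jaw": 1},
    {"angular": [0,0,-0.0206],"slide": [0.0897,-0.0231,-0.0053],"jaw": 1},
    {"angular": [0,0,-0.0206],"slide": [0.0897,-0.0231,-0.0053],"jaw": 1}
  ]
}}

```text
time_s: 2.6
tool_pos: [0.5007, 0.2477, 0.2752]
tool_rot: [-180.0, 0.0, 99.6]
force: [0.5, -0.0, 0.2]
grip_width: 0.087
grasp_force: 0.0
```

Call:
{"method": "step_arm", "body": {
  "rows": [
    {"angular": [0,0,-0.0206],"slide": [0.0897,-0.0231,-0.0053],"jaw": 1},
    {"angular": [0,0,-0.0206],"slide": [0.0897,-0.0231,-0.0053],"jaw": 1},
    {"angular": [0,0,0],"slide": [0,0,0],"jaw": 1},
    {"angular": [0,0,0],"slide": [0,0,0],"jaw": 1}
  ]
}}

```text
time_s: 3.1
tool_pos: [0.4613, 0.3291, 0.2804]
tool_rot: [-180.0, 0.1, 106.9]
force: [0.6, 0.5, 1.1]
grip_width: 0.087
grasp_force: 0.0
```

Call:
{"method": "step_arm", "body": {
  "rows": [
    {"angular": [0,-0.025,0],"slide": [0.0205,0,0.0282],"jaw": 1},
    {"angular": [0,-0.025,0],"slide": [0.0205,0,0.0282],"jaw": 1},
    {"angular": [0,-0.025,0],"slide": [0.0205,0,0.0282],"jaw": 1},
    {"angular": [0,-0.025,0],"slide": [0.0205,0,0.0282],"jaw": 1},
    {"angular": [0,0,0],"slide": [0,0,0],"jaw": 1},
    {"angular": [0,0,0],"slide": [0,0,0],"jaw": 1}
  ]
}}

```text
time_s: 3.85
tool_pos: [0.4524, 0.361, 0.2206]
tool_rot: [180.0, 18.0, 106.8]
force: [0.3, 0.4, -0.4]
grip_width: 0.0871
grasp_force: 0.0
```

Call:
{"method": "step_arm", "body": {
  "rows": [
    {"angular": [0,-0.025,0],"slide": [0.0205,0,0.0282],"jaw": 1},
    {"angular": [0,-0.025,0],"slide": [0.0205,0,0.0282],"jaw": 1},
    {"angular": [0,-0.025,0],"slide": [0.0205,0,0.0282],"jaw": 1},
    {"angular": [0,-0.025,0],"slide": [0.0205,0,0.0282],"jaw": 1},
    {"angular": [0,-0.025,0],"slide": [0.0205,0,0.0282],"jaw": 1},
    {"angular": [0,-0.025,0],"slide": [0.0205,0,0.0282],"jaw": 1},
    {"angular": [0,0,0],"slide": [0,0,0],"jaw": 1},
    {"angular": [0,0,0],"slide": [0,0,0],"jaw": 1}
  ]
}}

```text
time_s: 4.85
tool_pos: [0.4489, 0.3734, 0.1189]
tool_rot: [179.8, 44.9, 106.7]
force: [0.6, -0.0, 0.5]
grip_width: 0.0875
grasp_force: 0.0
```

```bash
python3 - <<'E'
from plan import *
c=np.array([.4715,.289,.038]);g=c+.010*lat(17)
path(now(),[(gpose(17,45,g),8)]); print(env.get_obs()['qpos'])
import cv2
a=[cv2.resize(env.read_camera(n)[130:270,s:s+190,::-1],None,fx=2.1,fy=2.1) for n,s in(('top',80),('scene',290))]
cv2.imwrite('pics/pre.png',np.hstack(a))
E
```

```text
([-0.0, -0.0001, -0.0002], [0.0006, -0.0007, 0.0327], 8) -> [0.473 0.286 0.025]
[-35.32721233  42.26286813 -38.51485471  81.54692808  48.22083981
 105.69344406 -62.79276456]
```

View pics/pre.png

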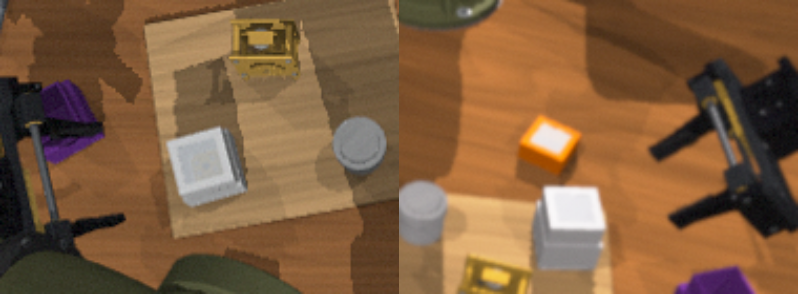

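The view shows the open fingers tilted in from the left (tips at (100,128) and (122,218) in the left half), straddling the line to the tin at (205,165), clear of the purple tin and the movement. Approach and grip.

Call:
{"method": "step_arm", "body": {
  "rows": [
    {"angular": [0,0,0],"slide": [0.0006,-0.0007,0.0327],"jaw": 1},
    {"angular": [0,0,0],"slide": [0.0006,-0.0007,0.0327],"jaw": 1},
    {"angular": [0,0,0],"slide": [0.0006,-0.0007,0.0327],"jaw": 1},
    {"angular": [0,0,0],"slide": [0.0006,-0.0007,0.0327],"jaw": 1},
    {"angular": [0,0,0],"slide": [0.0006,-0.0007,0.0327],"jaw": 1},
    {"angular": [0,0,0],"slide": [0.0006,-0.0007,0.0327],"jaw": 1},
    {"angular": [0,0,0],"slide": [0.0006,-0.0007,0.0327],"jaw": 1},
    {"angular": [0,0,0],"slide": [0.0006,-0.0007,0.0327],"jaw": 1},
    {"angular": [0,0,0],"slide": [0,0,0],"jaw": 1},
    {"angular": [0,0,0],"slide": [0,0,0],"jaw": 1}
  ]
}}

```text
time_s: 6.2
tool_pos: [0.4713, 0.2868, 0.0233]
tool_rot: [180.0, 45.0, 106.9]
force: [0.3, -0.5, -0.0]
grip_width: 0.0869
grasp_force: 0.0
```

Call:
{"method": "step_arm", "body": {
  "rows": [
    {"angular": [0,0,0],"slide": [0,0,0],"jaw": 0},
    {"angular": [0,0,0],"slide": [0,0,0],"jaw": 0},
    {"angular": [0,0,0],"slide": [0,0,0],"jaw": 0},
    {"angular": [0,0,0],"slide": [0,0,0],"jaw": 0},
    {"angular": [0,0,0],"slide": [0,0,0],"jaw": 0},
    {"angular": [0,0,0],"slide": [0,0,0],"jaw": 0}
  ],
  "newtons": 40
}}

```text
time_s: 6.95
tool_pos: [0.4714, 0.2867, 0.0233]
tool_rot: [180.0, 45.0, 106.9]
force: [0.7, 1.9, 1.0]
grip_width: 0.0648
grasp_force: 40.0
```

```bash
cat >> plan.py <<'E'
def tinpose(th,a,pos):   # a: roll of the tin, 0 upright, 90 mouth to the right, 180 inverted
    a=np.radians(a);l=lat(th);z=U*np.cos(a)-l*np.sin(a);y=l*np.cos(a)+U*np.sin(a)
    T=np.eye(4);T[:3,:3]=np.c_[np.cross(y,z),y,z];T[:3,3]=pos;return T
inv=np.linalg.inv
E
python3 - <<'E'
from plan import *
A=now();th=np.degrees(np.arctan2(A[1,1],A[0,1]));print('th',th)
c=np.array([.4715,.289,.008]);e=A[:3,1];c=c+e*np.dot(A[:3,3]-c,e)*[1,1,0];c[2]=.008
G=inv(A)@tinpose(th,0,c);np.save('G1.npy',G);print(c,G.round(4))
L=A.copy();L[2,3]=.24
mid=np.array([.527,-.173,0]);l=lat(-20)
lie=tinpose(-20,90,mid+.034*l+U*.0365)@inv(G);hi=lie.copy();hi[2,3]+=.15
H0=pose(-20,45,mid+[0,0,.25])
path(A,[(L,8),(H0,16),(hi,14),(lie,8)])
E
```

```text
th 16.963700533601617
[0.47074977 0.28877115 0.008     ] [[ 3.000e-04  7.074e-01 -7.069e-01  1.240e-02]
 [ 1.000e+00  0.000e+00  5.000e-04  0.000e+00]
 [ 3.000e-04 -7.069e-01 -7.074e-01  9.200e-03]
 [ 0.000e+00  0.000e+00  0.000e+00  1.000e+00]]
([0.0, -0.0, 0.0], [-0.0383, 0.0, -0.0383], 8) -> [0.471 0.287 0.24 ]
([0.0091, -0.0, 0.0091], [-0.0422, 0.0074, 0.0404], 16) -> [ 0.527 -0.173  0.25 ]
([-0.0, 0.0357, 0.0], [0.0035, -0.0, 0.0102], 14) -> [ 0.533 -0.155  0.184]
([0.0, -0.0, 0.0], [-0.0265, -0.0, 0.0265], 8) -> [ 0.533 -0.155  0.034]
```

Call:
{"method": "step_arm", "body": {
  "rows": [
    {"angular": [0,0,0],"slide": [-0.0383,0,-0.0383],"jaw": 0},
    {"angular": [0,0,0],"slide": [-0.0383,0,-0.0383],"jaw": 0},
    {"angular": [0,0,0],"slide": [-0.0383,0,-0.0383],"jaw": 0},
    {"angular": [0,0,0],"slide": [-0.0383,0,-0.0383],"jaw": 0},
    {"angular": [0,0,0],"slide": [-0.0383,0,-0.0383],"jaw": 0},
    {"angular": [0,0,0],"slide": [-0.0383,0,-0.0383],"jaw": 0},
    {"angular": [0,0,0],"slide": [-0.0383,0,-0.0383],"jaw": 0},
    {"angular": [0,0,0],"slide": [-0.0383,0,-0.0383],"jaw": 0}
  ]
}}

```text
time_s: 7.95
tool_pos: [0.4712, 0.2863, 0.2415]
tool_rot: [-180.0, 45.0, 107.0]
force: [0.8, 1.2, -4.3]
grip_width: 0.0647
grasp_force: 40.0
```

Call:
{"method": "step_arm", "body": {
  "rows": [
    {"angular": [0.0091,0,0.0091],"slide": [-0.0422,0.0074,0.0404],"jaw": 0},
    {"angular": [0.0091,0,0.0091],"slide": [-0.0422,0.0074,0.0404],"jaw": 0},
    {"angular": [0.0091,0,0.0091],"slide": [-0.0422,0.0074,0.0404],"jaw": 0},
    {"angular": [0.0091,0,0.0091],"slide": [-0.0422,0.0074,0.0404],"jaw": 0},
    {"angular": [0.0091,0,0.0091],"slide": [-0.0422,0.0074,0.0404],"jaw": 0},
    {"angular": [0.0091,0,0.0091],"slide": [-0.0422,0.0074,0.0404],"jaw": 0},
    {"angular": [0.0091,0,0.0091],"slide": [-0.0422,0.0074,0.0404],"jaw": 0},
    {"angular": [0.0091,0,0.0091],"slide": [-0.0422,0.0074,0.0404],"jaw": 0}
  ]
}}

```text
time_s: 8.95
tool_pos: [0.5362, 0.0601, 0.2457]
tool_rot: [-180.0, 45.0, 88.4]
force: [-0.2, 0.7, -3.1]
grip_width: 0.0649
grasp_force: 40.0
```

Call:
{"method": "step_arm", "body": {
  "rows": [
    {"angular": [0.0091,0,0.0091],"slide": [-0.0422,0.0074,0.0404],"jaw": 0},
    {"angular": [0.0091,0,0.0091],"slide": [-0.0422,0.0074,0.0404],"jaw": 0},
    {"angular": [0.0091,0,0.0091],"slide": [-0.0422,0.0074,0.0404],"jaw": 0},
    {"angular": [0.0091,0,0.0091],"slide": [-0.0422,0.0074,0.0404],"jaw": 0},
    {"angular": [0.0091,0,0.0091],"slide": [-0.0422,0.0074,0.0404],"jaw": 0},
    {"angular": [0.0091,0,0.0091],"slide": [-0.0422,0.0074,0.0404],"jaw": 0},
    {"angular": [0.0091,0,0.0091],"slide": [-0.0422,0.0074,0.0404],"jaw": 0},
    {"angular": [0.0091,0,0.0091],"slide": [-0.0422,0.0074,0.0404],"jaw": 0},
    {"angular": [0,0,0],"slide": [0,0,0],"jaw": 0},
    {"angular": [0,0,0],"slide": [0,0,0],"jaw": 0}
  ]
}}

```text
time_s: 10.2
tool_pos: [0.526, -0.1731, 0.2498]
tool_rot: [-180.0, 45.0, 69.9]
force: [-0.2, 0.6, -4.1]
grip_width: 0.0645
grasp_force: 40.0
```

Lifted (about 4 N, i.e. 0.42 kg including the parts). Now roll 90°.

Call:
{"method": "step_arm", "body": {
  "rows": [
    {"angular": [0,0.0357,0],"slide": [0.0035,0,0.0102],"jaw": 0},
    {"angular": [0,0.0357,0],"slide": [0.0035,0,0.0102],"jaw": 0},
    {"angular": [0,0.0357,0],"slide": [0.0035,0,0.0102],"jaw": 0},
    {"angular": [0,0.0357,0],"slide": [0.0035,0,0.0102],"jaw": 0},
    {"angular": [0,0.0357,0],"slide": [0.0035,0,0.0102],"jaw": 0},
    {"angular": [0,0.0357,0],"slide": [0.0035,0,0.0102],"jaw": 0},
    {"angular": [0,0.0357,0],"slide": [0.0035,0,0.0102],"jaw": 0}
  ]
}}

```text
time_s: 11.08
tool_pos: [0.5243, -0.1762, 0.2136]
tool_rot: [-180.0, -0.1, 70.1]
force: [-0.3, -0.1, -3.7]
grip_width: 0.0646
grasp_force: 40.0
```

Call:
{"method": "step_arm", "body": {
  "rows": [
    {"angular": [0,0.0357,0],"slide": [0.0035,0,0.0102],"jaw": 0},
    {"angular": [0,0.0357,0],"slide": [0.0035,0,0.0102],"jaw": 0},
    {"angular": [0,0.0357,0],"slide": [0.0035,0,0.0102],"jaw": 0},
    {"angular": [0,0.0357,0],"slide": [0.0035,0,0.0102],"jaw": 0},
    {"angular": [0,0.0357,0],"slide": [0.0035,0,0.0102],"jaw": 0},
    {"angular": [0,0.0357,0],"slide": [0.0035,0,0.0102],"jaw": 0},
    {"angular": [0,0.0357,0],"slide": [0.0035,0,0.0102],"jaw": 0},
    {"angular": [0,0,0],"slide": [0,0,0],"jaw": 0},
    {"angular": [0,0,0],"slide": [0,0,0],"jaw": 0}
  ]
}}

```text
time_s: 12.2
tool_pos: [0.5327, -0.1551, 0.1849]
tool_rot: [180.0, -44.8, 70.1]
force: [-0.3, 0.6, -3.2]
grip_width: 0.0646
grasp_force: 40.0
```

```bash
python3 - <<'E'
from plan import *
import cv2
G=np.load('G1.npy');A=now()
mid=np.array([.527,-.173,0]);l=lat(-20)
lie=tinpose(-20,90,mid+.034*l+U*.0365)@inv(G);hi=lie.copy();hi[2,3]+=.15
path(A,[(hi,1)]);path(A,[(lie,8)]); print(env.get_obs()['qpos'].round(1) if hasattr(env.get_obs()['qpos'],'round') else env.get_obs()['qpos'])
a=[cv2.resize(env.read_camera(n)[r:r+180,s:s+190,::-1],None,fx=2.1,fy=2.1) for n,r,s in(('top',110,300),('scene',90,100))]
cv2.imwrite('pics/roll.png',np.hstack(a))
E
```

```text
([-0.0001, 0.001, 0.0004], [-0.0009, 0.0016, 0.0009], 1) -> [ 0.533 -0.155  0.184]
([-0.0, 0.0001, 0.0], [-0.0266, 0.0002, 0.0267], 8) -> [ 0.533 -0.155  0.034]
[ 52.1  19.1 -15.1 100.  -38.1  80.   30.5]
```

View pics/roll.png

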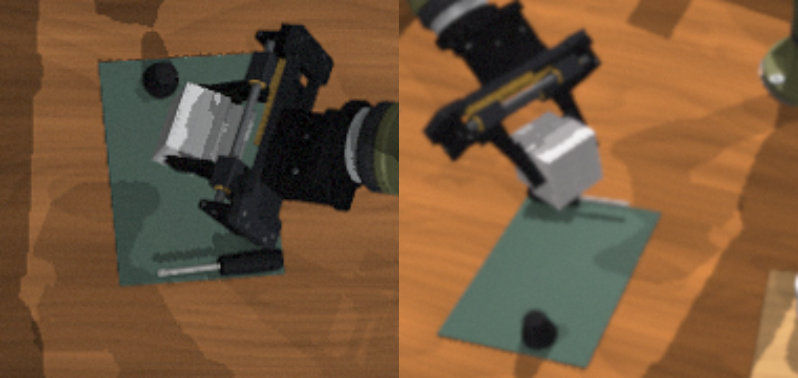

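The tin lies sideways in the grip, lid still on, above the clear middle of the mat; loupe at (160,80), screwdriver at (220,265) in the left half, both clear. Lower it.

Call:
{"method": "step_arm", "body": {
  "rows": [
    {"angular": [0,0.0001,0],"slide": [-0.0266,0.0002,0.0267],"jaw": 0},
    {"angular": [0,0.0001,0],"slide": [-0.0266,0.0002,0.0267],"jaw": 0},
    {"angular": [0,0.0001,0],"slide": [-0.0266,0.0002,0.0267],"jaw": 0},
    {"angular": [0,0.0001,0],"slide": [-0.0266,0.0002,0.0267],"jaw": 0},
    {"angular": [0,0.0001,0],"slide": [-0.0266,0.0002,0.0267],"jaw": 0},
    {"angular": [0,0.0001,0],"slide": [-0.0266,0.0002,0.0267],"jaw": 0},
    {"angular": [0,0.0001,0],"slide": [-0.0266,0.0002,0.0267],"jaw": 0},
    {"angular": [0,0.0001,0],"slide": [-0.0254,0.0002,0.0254],"jaw": 0},
    {"angular": [0,0,0],"slide": [0,0,0],"jaw": 0},
    {"angular": [0,0,0],"slide": [0,0,0],"jaw": 0}
  ]
}}

```text
time_s: 13.55
tool_pos: [0.5333, -0.156, 0.0346]
tool_rot: [180.0, -45.1, 69.9]
force: [-0.2, 0.2, -3.8]
grip_width: 0.0646
grasp_force: 40.0
```

Call:
{"method": "step_arm", "body": {
  "rows": [
    {"angular": [0,0,0],"slide": [-0.0014,0,0.0014],"jaw": 0},
    {"angular": [0,0,0],"slide": [0,0,0],"jaw": 0}
  ]
}}

```text
time_s: 13.8
tool_pos: [0.5333, -0.156, 0.0338]
tool_rot: [180.0, -45.1, 69.9]
force: [-0.2, -0.1, -3.9]
grip_width: 0.0647
grasp_force: 40.0
```

Call:
{"method": "step_arm", "body": {
  "rows": [
    {"angular": [0,0,0],"slide": [-0.0014,0,0.0014],"jaw": 0},
    {"angular": [0,0,0],"slide": [0,0,0],"jaw": 0}
  ]
}}

```text
time_s: 14.05
tool_pos: [0.5332, -0.1559, 0.0326]
tool_rot: [-180.0, -45.1, 69.9]
force: [-0.4, -0.5, -3.7]
grip_width: 0.0649
grasp_force: 40.0
```

Call:
{"method": "step_arm", "body": {
  "rows": [
    {"angular": [0,0,0],"slide": [-0.0014,0,0.0014],"jaw": 0},
    {"angular": [0,0,0],"slide": [0,0,0],"jaw": 0}
  ]
}}

```text
time_s: 14.3
tool_pos: [0.5333, -0.156, 0.0325]
tool_rot: [180.0, -45.2, 69.9]
force: [-2.3, -0.9, 2.7]
grip_width: 0.0647
grasp_force: 40.0
```

Call:
{"method": "step_arm", "body": {
  "rows": [
    {"angular": [0,0,0],"slide": [-0.0014,0,0.0014],"jaw": 0},
    {"angular": [0,0,0],"slide": [0,0,0],"jaw": 0}
  ]
}}

```text
time_s: 14.55
tool_pos: [0.5333, -0.156, 0.0324]
tool_rot: [180.0, -45.2, 69.9]
force: [-5.1, -2.5, 9.7]
grip_width: 0.0647
grasp_force: 40.0
```

Call:
{"method": "step_arm", "body": {
  "rows": [
    {"angular": [0,0,0],"slide": [0.001,0,-0.001],"jaw": 0.93},
    {"angular": [0,0,0],"slide": [0,0,0],"jaw": 0.93},
    {"angular": [0,0,0],"slide": [0,0,0],"jaw": 0.93},
    {"angular": [0,0,0],"slide": [0,0,0],"jaw": 0.93},
    {"angular": [0,0,0],"slide": [0,0,0],"jaw": 0.93}
  ]
}}

```text
time_s: 15.18
tool_pos: [0.5333, -0.1559, 0.0313]
tool_rot: [-180.0, -45.1, 69.9]
force: [-0.5, -0.1, -0.3]
grip_width: 0.081
grasp_force: 0.0
```

```bash
python3 - <<'E'
from plan import *
G=np.load('G1.npy');A=now();T=A@G;print(T.round(4));o=env.get_obs();print(o['grip_width'],o['force'])
th=np.degrees(np.arctan2(A[1,1],A[0,1]));p=T[:3,3].copy();p[2]=.0355;np.save('lie.npy',np.r_[p,th])
B=A.copy();B[:3,3]-=.13*A[:3,2]
g=p-.025*lat(th)
C=gpose(th,0,g+U*.2);D=gpose(th,45,g,.13);E=gpose(th,45,g)
path(A,[(B,8),(C,10),(D,10),(E,8)])
E
```

```text
[[ 9.392e-01 -5.000e-04 -3.434e-01  5.385e-01]
 [-3.434e-01 -1.400e-03 -9.392e-01 -1.415e-01]
 [-0.000e+00  1.000e+00 -1.500e-03  3.350e-02]
 [ 0.000e+00  0.000e+00  0.000e+00  1.000e+00]]
0.08101176305281416 [-0.46272767 -0.12476034 -0.34002236]
([0.0, 0.0, 0.0], [-0.0, -0.0, -0.0325], 8) -> [ 0.502 -0.242  0.123]
([-0.0, -0.0251, -0.0], [0.0234, -0.0, -0.0103], 10) -> [ 0.53  -0.165  0.217]
([0.0, -0.025, 0.0], [0.0224, 0.0, 0.0142], 10) -> [ 0.557 -0.091  0.114]
([-0.0, -0.0, 0.0], [0.0, 0.0, 0.0325], 8) -> [ 0.525 -0.178  0.022]
```

Call:
{"method": "step_arm", "body": {
  "rows": [
    {"angular": [0,0,0],"slide": [0,0,-0.0325],"jaw": 0.93},
    {"angular": [0,0,0],"slide": [0,0,-0.0325],"jaw": 0.93},
    {"angular": [0,0,0],"slide": [0,0,-0.0325],"jaw": 0.93},
    {"angular": [0,0,0],"slide": [0,0,-0.0325],"jaw": 0.93},
    {"angular": [0,0,0],"slide": [0,0,-0.0325],"jaw": 0.93},
    {"angular": [0,0,0],"slide": [0,0,-0.0325],"jaw": 0.93},
    {"angular": [0,0,0],"slide": [0,0,-0.0325],"jaw": 0.93},
    {"angular": [0,0,0],"slide": [0,0,-0.0325],"jaw": 0.93}
  ]
}}

```text
time_s: 16.18
tool_pos: [0.5013, -0.2431, 0.1239]
tool_rot: [-180.0, -45.1, 69.9]
force: [0.1, -0.3, -0.4]
grip_width: 0.0806
grasp_force: 0.0
```

Call:
{"method": "step_arm", "body": {
  "rows": [
    {"angular": [0,-0.0251,0],"slide": [0.0234,0,-0.0103],"jaw": 0.93},
    {"angular": [0,-0.0251,0],"slide": [0.0234,0,-0.0103],"jaw": 0.93},
    {"angular": [0,-0.0251,0],"slide": [0.0234,0,-0.0103],"jaw": 0.93},
    {"angular": [0,-0.0251,0],"slide": [0.0234,0,-0.0103],"jaw": 0.93},
    {"angular": [0,-0.0251,0],"slide": [0.0234,0,-0.0103],"jaw": 0.93},
    {"angular": [0,-0.0251,0],"slide": [0.0234,0,-0.0103],"jaw": 0.93},
    {"angular": [0,-0.0251,0],"slide": [0.0234,0,-0.0103],"jaw": 0.93},
    {"angular": [0,-0.0251,0],"slide": [0.0234,0,-0.0103],"jaw": 0.93},
    {"angular": [0,-0.0251,0],"slide": [0.0234,0,-0.0103],"jaw": 0.93},
    {"angular": [0,-0.0251,0],"slide": [0.0234,0,-0.0103],"jaw": 0.93}
  ]
}}

```text
time_s: 17.42
tool_pos: [0.5299, -0.1649, 0.2175]
tool_rot: [180.0, 0.2, 69.8]
force: [0.4, 0.4, 0.4]
grip_width: 0.0809
grasp_force: 0.0
```

Call:
{"method": "step_arm", "body": {
  "rows": [
    {"angular": [0,-0.025,0],"slide": [0.0224,0,0.0142],"jaw": 0.93},
    {"angular": [0,-0.025,0],"slide": [0.0224,0,0.0142],"jaw": 0.93},
    {"angular": [0,-0.025,0],"slide": [0.0224,0,0.0142],"jaw": 0.93},
    {"angular": [0,-0.025,0],"slide": [0.0224,0,0.0142],"jaw": 0.93},
    {"angular": [0,-0.025,0],"slide": [0.0224,0,0.0142],"jaw": 0.93},
    {"angular": [0,-0.025,0],"slide": [0.0224,0,0.0142],"jaw": 0.93},
    {"angular": [0,-0.025,0],"slide": [0.0224,0,0.0142],"jaw": 0.93},
    {"angular": [0,-0.025,0],"slide": [0.0224,0,0.0142],"jaw": 0.93},
    {"angular": [0,-0.025,0],"slide": [0.0224,0,0.0142],"jaw": 0.93},
    {"angular": [0,-0.025,0],"slide": [0.0224,0,0.0142],"jaw": 0.93}
  ]
}}

```text
time_s: 18.68
tool_pos: [0.5572, -0.0912, 0.1138]
tool_rot: [179.9, 45.2, 69.8]
force: [0.4, -0.0, -0.6]
grip_width: 0.0807
grasp_force: 0.0
```

```bash
python3 - <<'E'
from plan import *
import cv2
q=np.load('lie.npy');p,th=q[:3],q[3];g=p-.025*lat(th);A=now()
path(A,[(gpose(th,45,g),8)]);print(np.round(env.get_obs()['qpos'],1),np.linalg.norm(A[:3,3]-gpose(th,45,g,.13)[:3,3]))
a=[cv2.resize(env.read_camera(n)[r:r+180,s:s+190,::-1],None,fx=2.1,fy=2.1) for n,r,s in(('top',110,300),('scene',150,80))]
cv2.imwrite('pics/lie.png',np.hstack(a))
E
```

```text
([-0.0, 0.0001, -0.0], [0.0, -0.0, 0.0325], 8) -> [ 0.525 -0.178  0.022]
[ -0.3  31.8 -20.1  92.3  42.9  92.8 -52.7] 0.0003155052716524379
```

View pics/lie.png

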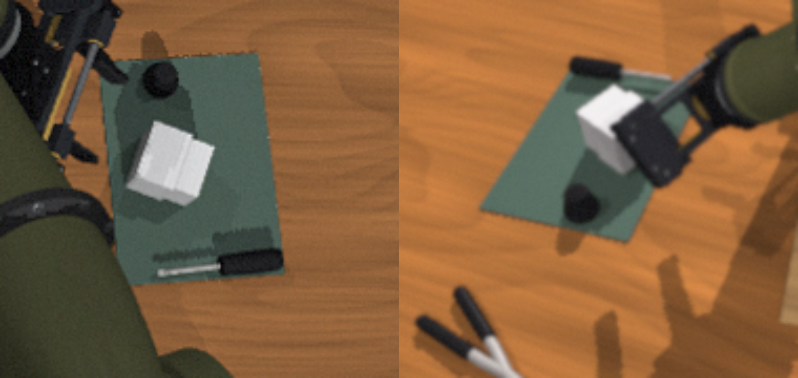

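The tin lies on its body at about (170,165) in the left half, lid on and pointing right; the loupe at (160,80) stays outside the fingers' path (about 23 mm). Approach for the second grip.

Call:
{"method": "step_arm", "body": {
  "rows": [
    {"angular": [0,0,0],"slide": [0,0,0.0325],"jaw": 0.93},
    {"angular": [0,0,0],"slide": [0,0,0.0325],"jaw": 0.93},
    {"angular": [0,0,0],"slide": [0,0,0.0325],"jaw": 0.93},
    {"angular": [0,0,0],"slide": [0,0,0.0325],"jaw": 0.93},
    {"angular": [0,0,0],"slide": [0,0,0.0325],"jaw": 0.93},
    {"angular": [0,0,0],"slide": [0,0,0.0325],"jaw": 0.93},
    {"angular": [0,0,0],"slide": [0,0,0.0325],"jaw": 0.93},
    {"angular": [0,0,0],"slide": [0,0,0.0325],"jaw": 0.93},
    {"angular": [0,0,0],"slide": [0,0,0],"jaw": 0.93}
  ]
}}

```text
time_s: 19.9
tool_pos: [0.5239, -0.1792, 0.0209]
tool_rot: [-179.8, 45.2, 69.9]
force: [-0.1, -0.0, 0.1]
grip_width: 0.0811
grasp_force: 0.0
```

Call:
{"method": "step_arm", "body": {
  "rows": [
    {"angular": [0,0,0],"slide": [0,0,0],"jaw": 0},
    {"angular": [0,0,0],"slide": [0,0,0],"jaw": 0},
    {"angular": [0,0,0],"slide": [0,0,0],"jaw": 0},
    {"angular": [0,0,0],"slide": [0,0,0],"jaw": 0},
    {"angular": [0,0,0],"slide": [0,0,0],"jaw": 0}
  ],
  "newtons": 40
}}

```text
time_s: 20.52
tool_pos: [0.5258, -0.1772, 0.0222]
tool_rot: [179.9, 45.0, 69.9]
force: [0.4, 2.1, 3.6]
grip_width: 0.0649
grasp_force: 40.0
```

```bash
cat >> plan.py <<'E'
M=np.array([.530,-.203,.003])
def pivtin(th,a,h):  # tin rolled to a about the lid's lower corner, that corner h above the mat
    T=tinpose(th,a,[0,0,0]);T[:3,3]=M+.0295*lat(th)+U*h-T[:3,:3]@np.array([0,-.0295,.071]);return T
E
python3 - <<'E'
from plan import *
q=np.load('lie.npy');A=now();th=np.degrees(np.arctan2(A[1,1],A[0,1]));p=q[:3];p=p+A[:3,1]*np.dot(A[:3,3]-p,A[:3,1])*[1,1,0]
G=inv(A)@tinpose(th,90,p);np.save('G2.npy',np.r_[G.ravel(),th]);print(th,G.round(4))
L=A.copy();L[2,3]+=.06
f=lambda a,h:pivtin(th,a,h)@inv(G)
path(A,[(L,4),(f(110,.02),6),(f(110,.004),2),(f(180,.004),14)])
E
```

```text
-20.07047357184738 [[ 6.000e-04 -7.075e-01 -7.067e-01  1.740e-02]
 [ 1.000e+00  8.000e-04  0.000e+00 -0.000e+00]
 [ 6.000e-04 -7.067e-01  7.075e-01 -3.620e-02]
 [ 0.000e+00  0.000e+00  0.000e+00  1.000e+00]]
([0.0, -0.0, 0.0], [-0.0212, 0.0, -0.0212], 4) -> [ 0.526 -0.177  0.082]
([0.0, 0.0185, 0.0], [0.0152, 0.0043, 0.0023], 6) -> [ 0.549 -0.151  0.05 ]
([0.0, -0.0, -0.0], [0.0068, -0.0, 0.0145], 2) -> [ 0.549 -0.151  0.034]
([0.0, 0.0278, 0.0], [-0.0062, 0.0, -0.0018], 14) -> [ 0.535 -0.191  0.04 ]
```

```bash
sed -i 's/^M=.*/M=np.array([.520,-.200,.003])/' plan.py; python3 - <<'E'
from plan import *
d=np.load('G2.npy');G=d[:16].reshape(4,4);th=d[16];A=now()
L=A.copy();L[2,3]+=.06
f=lambda a,h:pivtin(th,a,h)@inv(G)
path(A,[(L,4),(f(110,.02),6),(f(110,.004),2),(f(180,.004),14)])
E
```

```text
([0.0, -0.0, 0.0], [-0.0212, 0.0, -0.0212], 4) -> [ 0.526 -0.177  0.082]
([0.0, 0.0185, 0.0], [0.015, 0.0008, 0.0024], 6) -> [ 0.539 -0.148  0.05 ]
([0.0, -0.0, -0.0], [0.0068, -0.0, 0.0145], 2) -> [ 0.539 -0.148  0.034]
([0.0, 0.0278, 0.0], [-0.0062, 0.0, -0.0018], 14) -> [ 0.525 -0.188  0.04 ]
```

Call:
{"method": "step_arm", "body": {
  "rows": [
    {"angular": [0,0,0],"slide": [-0.0212,0,-0.0212],"jaw": 0},
    {"angular": [0,0,0],"slide": [-0.0212,0,-0.0212],"jaw": 0},
    {"angular": [0,0,0],"slide": [-0.0212,0,-0.0212],"jaw": 0},
    {"angular": [0,0,0],"slide": [-0.0212,0,-0.0212],"jaw": 0}
  ]
}}

```text
time_s: 21.02
tool_pos: [0.5253, -0.1779, 0.0831]
tool_rot: [180.0, 45.1, 69.8]
force: [0.2, 0.2, -4.1]
grip_width: 0.0648
grasp_force: 40.0
```

Call:
{"method": "step_arm", "body": {
  "rows": [
    {"angular": [0,0.0185,0],"slide": [0.015,0.0008,0.0024],"jaw": 0},
    {"angular": [0,0.0185,0],"slide": [0.015,0.0008,0.0024],"jaw": 0},
    {"angular": [0,0.0185,0],"slide": [0.015,0.0008,0.0024],"jaw": 0},
    {"angular": [0,0.0185,0],"slide": [0.015,0.0008,0.0024],"jaw": 0},
    {"angular": [0,0.0185,0],"slide": [0.015,0.0008,0.0024],"jaw": 0},
    {"angular": [0,0.0185,0],"slide": [0.015,0.0008,0.0024],"jaw": 0}
  ]
}}

```text
time_s: 21.78
tool_pos: [0.5382, -0.1491, 0.05]
tool_rot: [180.0, 25.0, 69.9]
force: [-0.2, 0.2, -4.0]
grip_width: 0.065
grasp_force: 40.0
```

Call:
{"method": "step_arm", "body": {
  "rows": [
    {"angular": [0,0,0],"slide": [0.0068,0,0.0145],"jaw": 0},
    {"angular": [0,0,0],"slide": [0.0068,0,0.0145],"jaw": 0},
    {"angular": [0,0,0],"slide": [0,0,0],"jaw": 0},
    {"angular": [0,0,0],"slide": [0,0,0],"jaw": 0}
  ]
}}

```text
time_s: 22.28
tool_pos: [0.5384, -0.1485, 0.033]
tool_rot: [-180.0, 25.1, 70.0]
force: [0.1, -0.8, -3.6]
grip_width: 0.065
grasp_force: 40.0
```

```bash
python3 - <<'E'
from plan import *
d=np.load('G2.npy');G=d[:16].reshape(4,4);th=d[16];A=now()
f=lambda a,h:pivtin(th,a,h)@inv(G)
path(A,[(f(110,.004),1),(f(110,.003),1)]);print(env.get_obs()['force'])
E
```

```text
([-0.0004, 0.0005, 0.0003], [0.0003, 0.0009, -0.0014], 1) -> [ 0.539 -0.148  0.034]
([0.0, -0.0, -0.0], [0.0008, -0.0, 0.0018], 1) -> [ 0.539 -0.148  0.033]
[ 0.13342902 -0.79641331 -3.5740811 ]
```

Call:
{"method": "step_arm", "body": {
  "rows": [
    {"angular": [0,0,0],"slide": [0.0008,0,0.0018],"jaw": 0},
    {"angular": [0,0,0],"slide": [0,0,0],"jaw": 0}
  ]
}}

```text
time_s: 22.52
tool_pos: [0.5385, -0.1489, 0.0324]
tool_rot: [180.0, 25.1, 69.9]
force: [0.6, 0.2, -3.0]
grip_width: 0.0645
grasp_force: 40.0
```

Call:
{"method": "step_arm", "body": {
  "rows": [
    {"angular": [0,0,0],"slide": [0.0008,0,0.0018],"jaw": 0},
    {"angular": [0,0,0],"slide": [0,0,0],"jaw": 0}
  ]
}}

```text
time_s: 22.78
tool_pos: [0.5383, -0.149, 0.0313]
tool_rot: [-180.0, 25.1, 69.9]
force: [-0.1, 0.2, -4.6]
grip_width: 0.0645
grasp_force: 40.0
```

Call:
{"method": "step_arm", "body": {
  "rows": [
    {"angular": [0,0,0],"slide": [0.0008,0,0.0018],"jaw": 0},
    {"angular": [0,0,0],"slide": [0,0,0],"jaw": 0}
  ]
}}

```text
time_s: 23.02
tool_pos: [0.5384, -0.1491, 0.0305]
tool_rot: [180.0, 25.1, 69.9]
force: [0.0, -0.0, -3.3]
grip_width: 0.0648
grasp_force: 40.0
```

Call:
{"method": "step_arm", "body": {
  "rows": [
    {"angular": [0,0,0],"slide": [0.0008,0,0.0018],"jaw": 0},
    {"angular": [0,0,0],"slide": [0,0,0],"jaw": 0}
  ]
}}

```text
time_s: 23.28
tool_pos: [0.5385, -0.149, 0.0294]
tool_rot: [180.0, 25.1, 69.9]
force: [0.4, 0.0, -2.3]
grip_width: 0.0649
grasp_force: 40.0
```

Call:
{"method": "step_arm", "body": {
  "rows": [
    {"angular": [0,0,0],"slide": [0.0008,0,0.0018],"jaw": 0},
    {"angular": [0,0,0],"slide": [0,0,0],"jaw": 0}
  ]
}}

```text
time_s: 23.52
tool_pos: [0.5386, -0.1489, 0.0287]
tool_rot: [180.0, 25.1, 69.9]
force: [0.2, 1.0, -1.1]
grip_width: 0.0646
grasp_force: 40.0
```

Contact with the lid's lower edge at TCP z of about 0.029, as computed. Roll about that edge, in halves.

Call:
{"method": "step_arm", "body": {
  "rows": [
    {"angular": [0,0.0278,0],"slide": [-0.0062,0,-0.0018],"jaw": 0},
    {"angular": [0,0.0278,0],"slide": [-0.0062,0,-0.0018],"jaw": 0},
    {"angular": [0,0.0278,0],"slide": [-0.0062,0,-0.0018],"jaw": 0},
    {"angular": [0,0.0278,0],"slide": [-0.0062,0,-0.0018],"jaw": 0}
  ]
}}

```text
time_s: 24.02
tool_pos: [0.5353, -0.1586, 0.0363]
tool_rot: [179.9, 4.9, 69.9]
force: [-0.3, 1.6, -2.0]
grip_width: 0.0647
grasp_force: 40.0
```

Call:
{"method": "step_arm", "body": {
  "rows": [
    {"angular": [0,0.0278,0],"slide": [-0.0062,0,-0.0018],"jaw": 0},
    {"angular": [0,0.0278,0],"slide": [-0.0062,0,-0.0018],"jaw": 0},
    {"angular": [0,0.0278,0],"slide": [-0.0062,0,-0.0018],"jaw": 0},
    {"angular": [0,0,0],"slide": [0,0,0],"jaw": 0},
    {"angular": [0,0,0],"slide": [0,0,0],"jaw": 0}
  ]
}}

```text
time_s: 24.65
tool_pos: [0.5317, -0.1689, 0.0389]
tool_rot: [179.9, -9.8, 69.9]
force: [-1.5, -0.5, 2.9]
grip_width: 0.0648
grasp_force: 40.0
```

```bash
python3 - <<'E'
from plan import *
import cv2
d=np.load('G2.npy');G=d[:16].reshape(4,4);th=d[16];A=now()
f=lambda a,h:pivtin(th,a,h)@inv(G)
path(A,[(f(145,0),1)]);path(A,[(f(180,0),7)]);print(env.get_obs()['force'])
a=[cv2.resize(env.read_camera(n)[r:r+180,s:s+190,::-1],None,fx=2.1,fy=2.1) for n,r,s in(('top',110,300),('scene',130,80))]
cv2.imwrite('pics/half.png',np.hstack(a))
E
```

```text
([0.0002, 0.0008, -0.0001], [0.0041, -0.0006, -0.0004], 1) -> [ 0.532 -0.167  0.039]
([0.0001, 0.0279, 0.0], [-0.0056, -0.0001, -0.0017], 7) -> [ 0.525 -0.188  0.036]
[-1.4711098  -0.47868463  2.86302372]
```

View pics/half.png

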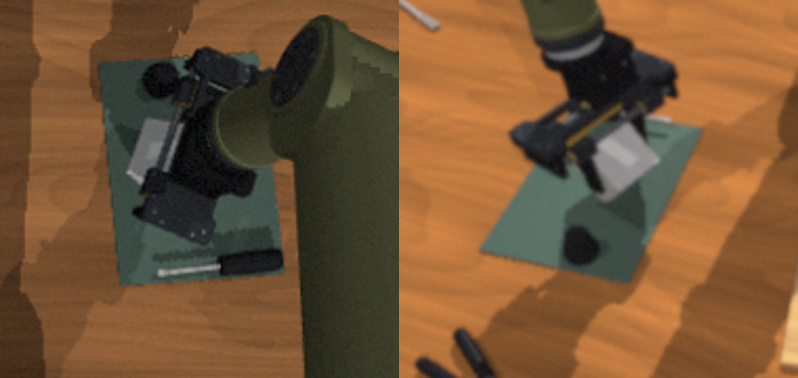

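Half rolled: tin tilted on its lid edge at about (155,145) left half and (620,160) right half, lid still on, nothing spilled. Finish the roll.

Call:
{"method": "step_arm", "body": {
  "rows": [
    {"angular": [0,0.0278,0],"slide": [-0.006,0,-0.0018],"jaw": 0},
    {"angular": [0,0.0278,0],"slide": [-0.006,0,-0.0018],"jaw": 0},
    {"angular": [0,0.0278,0],"slide": [-0.006,0,-0.0018],"jaw": 0},
    {"angular": [0,0.0278,0],"slide": [-0.006,0,-0.0018],"jaw": 0},
    {"angular": [0,0,0],"slide": [0,0,0],"jaw": 0}
  ]
}}

```text
time_s: 25.38
tool_pos: [0.5277, -0.1791, 0.0385]
tool_rot: [-179.9, -30.2, 69.8]
force: [-1.1, 0.4, 7.2]
grip_width: 0.0645
grasp_force: 40.0
```

Call:
{"method": "step_arm", "body": {
  "rows": [
    {"angular": [0,0.0278,0],"slide": [-0.006,0,-0.0018],"jaw": 0},
    {"angular": [0,0.0278,0],"slide": [-0.006,0,-0.0018],"jaw": 0},
    {"angular": [0,0.0278,0],"slide": [-0.006,0,-0.0018],"jaw": 0},
    {"angular": [0,0,0],"slide": [0,0,0],"jaw": 0},
    {"angular": [0,0,0],"slide": [0,0,0],"jaw": 0}
  ]
}}

```text
time_s: 26.0
tool_pos: [0.5248, -0.1859, 0.0364]
tool_rot: [-179.9, -45.2, 70.0]
force: [-1.0, 0.9, 8.4]
grip_width: 0.065
grasp_force: 40.0
```

```bash
python3 - <<'E'
from plan import *
d=np.load('G2.npy');G=d[:16].reshape(4,4);th=d[16];A=now();T=A@G
print(T.round(4),np.degrees(np.arccos(T[2,2])),env.get_obs()['force'],env.get_obs()['qpos'])
f=lambda a,h:pivtin(th,a,h)@inv(G)
path(A,[(f(180,0),1)])
E
```

```text
[[ 9.400e-01 -3.411e-01  2.000e-04  5.202e-01]
 [-3.411e-01 -9.400e-01  3.400e-03 -1.985e-01]
 [-1.000e-03 -3.200e-03 -1.000e+00  7.420e-02]
 [ 0.000e+00  0.000e+00  0.000e+00  1.000e+00]] 179.8073328759045 [-1.01806969  0.86627187  8.36047555] [ 67.65289874  35.33454552 -31.64723768 101.54637937 -27.09460544
  66.14678978  33.69700975]
([-0.0007, -0.001, 0.0003], [-0.0027, 0.0007, -0.002], 1) -> [ 0.525 -0.188  0.036]
```

Tin fully inverted, tilt 0.2°, origin height 0.0742 (expected 0.074), about 12 N press. Hold, then lift slowly straight up.

Call:
{"method": "step_arm", "body": {
  "rows": [
    {"angular": [0,0,0],"slide": [0,0,0],"jaw": 0},
    {"angular": [0,0,0],"slide": [0.001,0,-0.001],"jaw": 0},
    {"angular": [0,0,0],"slide": [0,0,0],"jaw": 0},
    {"angular": [0,0,0],"slide": [0,0,0],"jaw": 0},
    {"angular": [0,0,0],"slide": [0.003,0,-0.003],"jaw": 0},
    {"angular": [0,0,0],"slide": [0.004,0,-0.004],"jaw": 0},
    {"angular": [0,0,0],"slide": [0.005,0,-0.005],"jaw": 0},
    {"angular": [0,0,0],"slide": [0.005,0,-0.005],"jaw": 0},
    {"angular": [0,0,0],"slide": [0.005,0,-0.005],"jaw": 0},
    {"angular": [0,0,0],"slide": [0,0,0],"jaw": 0}
  ]
}}

```text
time_s: 27.25
tool_pos: [0.5242, -0.1881, 0.0517]
tool_rot: [179.9, -44.9, 69.9]
force: [0.3, 0.4, -1.5]
grip_width: 0.0647
grasp_force: 40.0
```

Call:
{"method": "step_arm", "body": {
  "rows": [
    {"angular": [0,0,0],"slide": [0.005,0,-0.005],"jaw": 0},
    {"angular": [0,0,0],"slide": [0.005,0,-0.005],"jaw": 0},
    {"angular": [0,0,0],"slide": [0.005,0,-0.005],"jaw": 0},
    {"angular": [0,0,0],"slide": [0.005,0,-0.005],"jaw": 0},
    {"angular": [0,0,0],"slide": [0.005,0,-0.005],"jaw": 0},
    {"angular": [0,0,0],"slide": [0.005,0,-0.005],"jaw": 0},
    {"angular": [0,0,0],"slide": [0.005,0,-0.005],"jaw": 0},
    {"angular": [0,0,0],"slide": [0,0,0],"jaw": 0},
    {"angular": [0,0,0],"slide": [0,0,0],"jaw": 0}
  ]
}}

```text
time_s: 28.38
tool_pos: [0.5241, -0.1878, 0.076]
tool_rot: [-180.0, -45.0, 69.9]
force: [0.3, 0.1, -1.6]
grip_width: 0.0652
grasp_force: 40.0
```

Force is now -1.6 N, so only the empty tin is held. Raise it and move toward the board, then check the lid and the board layout in one picture.

```bash
python3 - <<'E'
from plan import *
A=now();L=A.copy();L[2,3]=.26
path(A,[(L,8),(pose(15,-45,[.60,.13,.27]),12)])
E
```

```text
([-0.0, -0.0, -0.0], [0.0325, -0.0, -0.0325], 8) -> [ 0.524 -0.188  0.26 ]
([0.0115, 0.0, -0.0115], [0.0398, 0.009, 0.0374], 12) -> [0.6  0.13 0.27]
```

Call:
{"method": "step_arm", "body": {
  "rows": [
    {"angular": [0,0,0],"slide": [0.0325,0,-0.0325],"jaw": 0},
    {"angular": [0,0,0],"slide": [0.0325,0,-0.0325],"jaw": 0},
    {"angular": [0,0,0],"slide": [0.0325,0,-0.0325],"jaw": 0},
    {"angular": [0,0,0],"slide": [0.0325,0,-0.0325],"jaw": 0},
    {"angular": [0,0,0],"slide": [0.0325,0,-0.0325],"jaw": 0},
    {"angular": [0,0,0],"slide": [0.0325,0,-0.0325],"jaw": 0},
    {"angular": [0,0,0],"slide": [0.0325,0,-0.0325],"jaw": 0},
    {"angular": [0,0,0],"slide": [0.0325,0,-0.0325],"jaw": 0}
  ]
}}

```text
time_s: 29.38
tool_pos: [0.5242, -0.1876, 0.2615]
tool_rot: [-180.0, -45.0, 69.9]
force: [0.8, -0.2, -1.0]
grip_width: 0.0649
grasp_force: 40.0
```

Call:
{"method": "step_arm", "body": {
  "rows": [
    {"angular": [0.0115,0,-0.0115],"slide": [0.0398,0.009,0.0374],"jaw": 0},
    {"angular": [0.0115,0,-0.0115],"slide": [0.0398,0.009,0.0374],"jaw": 0},
    {"angular": [0.0115,0,-0.0115],"slide": [0.0398,0.009,0.0374],"jaw": 0},
    {"angular": [0.0115,0,-0.0115],"slide": [0.0398,0.009,0.0374],"jaw": 0},
    {"angular": [0.0115,0,-0.0115],"slide": [0.0398,0.009,0.0374],"jaw": 0},
    {"angular": [0.0115,0,-0.0115],"slide": [0.0398,0.009,0.0374],"jaw": 0}
  ]
}}

```text
time_s: 30.12
tool_pos: [0.5868, -0.0339, 0.2656]
tool_rot: [-180.0, -45.0, 87.5]
force: [-0.2, 0.8, -1.4]
grip_width: 0.0652
grasp_force: 40.0
```

Call:
{"method": "step_arm", "body": {
  "rows": [
    {"angular": [0.0115,0,-0.0115],"slide": [0.0398,0.009,0.0374],"jaw": 0},
    {"angular": [0.0115,0,-0.0115],"slide": [0.0398,0.009,0.0374],"jaw": 0},
    {"angular": [0.0115,0,-0.0115],"slide": [0.0398,0.009,0.0374],"jaw": 0},
    {"angular": [0.0115,0,-0.0115],"slide": [0.0398,0.009,0.0374],"jaw": 0},
    {"angular": [0.0115,0,-0.0115],"slide": [0.0398,0.009,0.0374],"jaw": 0},
    {"angular": [0.0115,0,-0.0115],"slide": [0.0398,0.009,0.0374],"jaw": 0},
    {"angular": [0,0,0],"slide": [0,0,0],"jaw": 0}
  ]
}}

```text
time_s: 31.0
tool_pos: [0.5989, 0.1338, 0.2712]
tool_rot: [180.0, -45.1, 105.3]
force: [0.6, 0.1, -0.8]
grip_width: 0.0649
grasp_force: 40.0
```

```bash
python3 - <<'E'
from h import *
p=proj('top',[[.52,-.2,.015]])[0].astype(int);q=proj('scene',[[.52,-.2,.015]])[0].astype(int)
t=env.read_camera('top')[:,:,::-1];s=env.read_camera('scene')[:,:,::-1]
cv2.imwrite('pics/top_full1.png',t)
R=lambda im,c,r,k:cv2.resize(im[c[1]-r:c[1]+r,c[0]-r:c[0]+r],None,fx=k,fy=k,interpolation=2)
a=np.vstack([R(t,p,25,6),R(s,q,25,6)])      # 300 wide x 600
b=cv2.resize(cv2.imread('pics/top0.png')[110:250,140:290],None,fx=3.33,fy=3.33,interpolation=2)[:600,:500]
C=np.zeros((600,800,3),np.uint8);C[:,:300]=a;C[:b.shape[0],300:300+b.shape[1]]=b;cv2.imwrite('pics/chk.png',C);print(p,q,b.shape,env.get_obs()['force'])
E
```

```text
[388 193] [177 211] (466, 500, 3) [ 0.75347866 -0.1305296  -2.27684906]
```

View pics/chk.png

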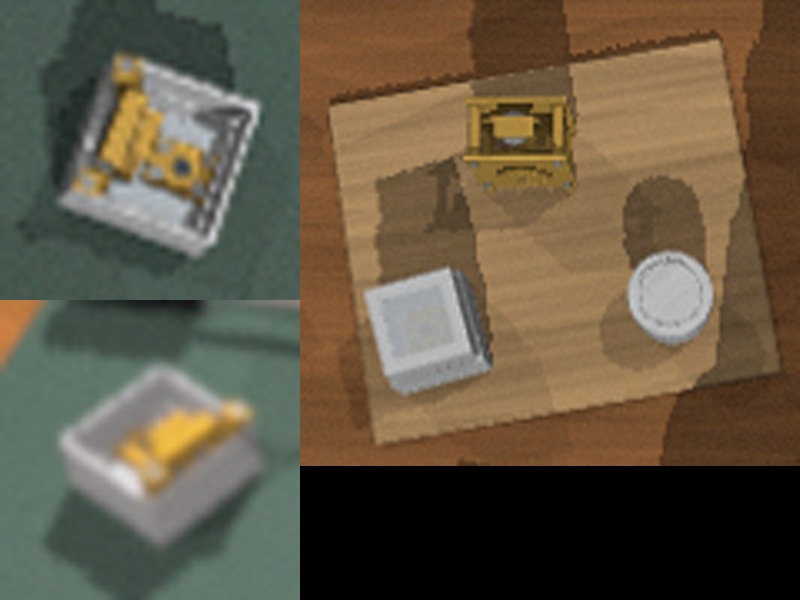

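The picture shows brass parts heaped inside the lid (left top and bottom), one pillar end reaching the rim corner at (127,65)/(235,410). The board at right is free between the movement (520,140), the round tin (670,295) and the far right corner (720,40). Compute a placing spot.

```bash
python3 - <<'E'
from h import *
from plan import lat
c=lambda p:np.array(p)/3.33+[140-300/3.33,110]
B=onz('top',c([(330,103),(720,40),(778,372),(377,443)]),.008);b=B.mean(0);print('board',B.round(3)[:,:2].tolist(),b.round(3),np.linalg.norm(B-np.roll(B,1,0),axis=1).round(3))
y=(B[0]-B[1]+B[3]-B[2]);y/=np.linalg.norm(y);x=np.array([y[1],-y[0],0]);print('yaw',np.degrees(np.arctan2(x[1],x[0])))
mv=onz('top',c([(466,97),(573,97),(575,157),(466,157)]),.095);rt=onz('top',c([(671,296)]),.061)
f=lambda P:np.c_[(P-b)@x,(P-b)@y].round(3).tolist()
print('movement',mv.round(3)[:,:2].tolist(),'brdframe',f(mv),'round',rt.round(3),f(rt))
for P in([.62,.115,0],[.55,.2,0]):print(P,f(np.array([P])))
# parts in the lid
t=cv2.imread('pics/top_full1.png');hsv=cv2.cvtColor(t,cv2.COLOR_BGR2HSV)
m=((hsv[...,0]>15)&(hsv[...,0]<32)&(hsv[...,1]>130)&(hsv[...,2]>80));m[:168]=0;m[218:]=0;m[:,:363]=0;m[:,413:]=0
v,u=np.nonzero(m)
g=((hsv[...,1]<60)&(hsv[...,2]>100)).astype(np.uint8);g[:168]=0;g[218:]=0;g[:,:363]=0;g[:,413:]=0
r=cv2.minAreaRect(np.argwhere((g>0)|m)[:,::-1].astype(np.float32));R=onz('top',cv2.boxPoints(r),.027);L=R.mean(0);print('lid',L.round(4),np.linalg.norm(R-np.roll(R,1,0),axis=1).round(3))
P=onz('top',np.c_[u,v],.027)-L;e=np.array([np.cos(np.radians(-20)),np.sin(np.radians(-20)),0])
print('parts e',np.percentile(P@e,[0,50,100]).round(3),'l',np.percentile(P@lat(-20),[0,50,100]).round(3))
E
```

```text
board [[0.641, 0.374], [0.693, 0.092], [0.45, 0.047], [0.396, 0.327]] [0.545 0.21  0.008] [0.25  0.287 0.247 0.285]
yaw 10.731989491952799
movement [[0.62, 0.26], [0.621, 0.188], [0.58, 0.185], [0.579, 0.258]] brdframe [[0.083, 0.035], [0.071, -0.036], [0.029, -0.031], [0.042, 0.04]] round [[0.494 0.121 0.061]] [[-0.067, -0.078]]
[0.62, 0.115, 0] [[0.056, -0.107]]
[0.55, 0.2, 0] [[0.003, -0.011]]
lid [ 0.5182 -0.2001  0.027 ] [0.062 0.068 0.062 0.068]
parts e [-0.022  0.001  0.026] l [-0.02   0.013  0.027]
```

```bash
python3 - <<'E'
from plan import *
d=np.load('G2.npy');G=d[:16].reshape(4,4);A=now();print((A@G)[:3,3])
P=tinpose(10,180,[.63,.115,.078])@inv(G);h=P.copy();h[2,3]+=.1
path(A,[(h,6),(P,6)])
E
```

```text
[0.60333664 0.1170309  0.30789877]
([-0.0033, 0.0, 0.0033], [-0.0325, 0.0089, 0.0288], 6) -> [0.628 0.128 0.14 ]
([0.0, 0.0, -0.0], [-0.0236, -0.0, 0.0236], 6) -> [0.628 0.128 0.04 ]
```

Call:
{"method": "step_arm", "body": {
  "rows": [
    {"angular": [-0.0033,0,0.0033],"slide": [-0.0325,0.0089,0.0288],"jaw": 0},
    {"angular": [-0.0033,0,0.0033],"slide": [-0.0325,0.0089,0.0288],"jaw": 0},
    {"angular": [-0.0033,0,0.0033],"slide": [-0.0325,0.0089,0.0288],"jaw": 0},
    {"angular": [-0.0033,0,0.0033],"slide": [-0.0325,0.0089,0.0288],"jaw": 0},
    {"angular": [-0.0033,0,0.0033],"slide": [-0.0325,0.0089,0.0288],"jaw": 0},
    {"angular": [-0.0033,0,0.0033],"slide": [-0.0325,0.0089,0.0288],"jaw": 0},
    {"angular": [0,0,0],"slide": [0,0,0],"jaw": 0}
  ]
}}

```text
time_s: 31.98
tool_pos: [0.6268, 0.1269, 0.1378]
tool_rot: [-179.7, -45.0, 99.6]
force: [-0.8, 0.3, -2.2]
grip_width: 0.0651
grasp_force: 40.0
```

Call:
{"method": "step_arm", "body": {
  "rows": [
    {"angular": [0,0,0],"slide": [-0.0236,0,0.0236],"jaw": 0},
    {"angular": [0,0,0],"slide": [-0.0236,0,0.0236],"jaw": 0},
    {"angular": [0,0,0],"slide": [-0.0236,0,0.0236],"jaw": 0},
    {"angular": [0,0,0],"slide": [-0.0236,0,0.0236],"jaw": 0},
    {"angular": [0,0,0],"slide": [-0.0236,0,0.0236],"jaw": 0},
    {"angular": [0,0,0],"slide": [-0.02,0,0.02],"jaw": 0},
    {"angular": [0,0,0],"slide": [0,0,0],"jaw": 0},
    {"angular": [0,0,0],"slide": [0,0,0],"jaw": 0}
  ]
}}

```text
time_s: 32.98
tool_pos: [0.6279, 0.1286, 0.0428]
tool_rot: [180.0, -45.0, 100.0]
force: [-0.3, -0.3, -1.0]
grip_width: 0.0649
grasp_force: 40.0
```

```bash
python3 - <<'E'
from plan import *
d=np.load('G2.npy');G=d[:16].reshape(4,4);A=now();T=A@G;print(T[:3,3],np.degrees(np.arccos(T[2,2])),env.get_obs()['force'])
E
```

```text
[0.63020605 0.1155513  0.08066819] 179.97517928094658 [-0.30669505 -0.34751104 -1.02753377]
```

Contact is expected about 4.7 mm lower.

Call:
{"method": "step_arm", "body": {
  "rows": [
    {"angular": [0,0,0],"slide": [-0.0028,0,0.0028],"jaw": 0},
    {"angular": [0,0,0],"slide": [-0.0028,0,0.0028],"jaw": 0},
    {"angular": [0,0,0],"slide": [0,0,0],"jaw": 0}
  ]
}}

```text
time_s: 33.35
tool_pos: [0.6277, 0.1283, 0.0384]
tool_rot: [-180.0, -45.0, 100.0]
force: [-0.2, 0.1, -1.2]
grip_width: 0.0651
grasp_force: 40.0
```

Call:
{"method": "step_arm", "body": {
  "rows": [
    {"angular": [0,0,0],"slide": [-0.0014,0,0.0014],"jaw": 0},
    {"angular": [0,0,0],"slide": [0,0,0],"jaw": 0}
  ]
}}

```text
time_s: 33.6
tool_pos: [0.6277, 0.1284, 0.0384]
tool_rot: [-180.0, -45.0, 100.0]
force: [-2.5, -2.4, 5.7]
grip_width: 0.0648
grasp_force: 40.0
```

Call:
{"method": "step_arm", "body": {
  "rows": [
    {"angular": [0,0,0],"slide": [-0.001,0,0.001],"jaw": 0},
    {"angular": [0,0,0],"slide": [0,0,0],"jaw": 0}
  ]
}}

```text
time_s: 33.85
tool_pos: [0.6277, 0.1284, 0.0384]
tool_rot: [-180.0, -45.0, 100.0]
force: [-3.3, -3.8, 9.2]
grip_width: 0.0648
grasp_force: 40.0
```

On the board. Relieve the press, release, and back out.

Call:
{"method": "step_arm", "body": {
  "rows": [
    {"angular": [0,0,0],"slide": [0.002,0,-0.002],"jaw": 0},
    {"angular": [0,0,0],"slide": [0,0,0],"jaw": 0.93},
    {"angular": [0,0,0],"slide": [0,0,0],"jaw": 0.93},
    {"angular": [0,0,0],"slide": [0,0,0],"jaw": 0.93},
    {"angular": [0,0,0],"slide": [0,0,0],"jaw": 0.93},
    {"angular": [0,0,0],"slide": [0,0,0],"jaw": 0.93}
  ]
}}

```text
time_s: 34.6
tool_pos: [0.6276, 0.1285, 0.038]
tool_rot: [-180.0, -45.0, 100.0]
force: [0.3, 0.0, 0.1]
grip_width: 0.0807
grasp_force: 0.0
```

Call:
{"method": "step_arm", "body": {
  "rows": [
    {"angular": [0,0,0],"slide": [0,0,-0.02],"jaw": 0.93},
    {"angular": [0,0,0],"slide": [0,0,-0.03],"jaw": 0.93},
    {"angular": [0,0,0],"slide": [0,0,-0.04],"jaw": 0.93},
    {"angular": [0,0,0],"slide": [0,0,-0.05],"jaw": 0.93},
    {"angular": [0,0,0],"slide": [0,0,-0.05],"jaw": 0.93},
    {"angular": [0,0,0],"slide": [0,0,-0.05],"jaw": 0.93},
    {"angular": [0,0,0],"slide": [0.05,0,-0.05],"jaw": 0.93},
    {"angular": [0,0,0],"slide": [0.05,0,-0.05],"jaw": 0.93},
    {"angular": [0,0,0],"slide": [0,0,0],"jaw": 0.93},
    {"angular": [0,0,0],"slide": [0,0,0],"jaw": 0.93}
  ]
}}

```text
time_s: 35.85
tool_pos: [0.6422, 0.0439, 0.1936]
tool_rot: [-180.0, -44.9, 99.9]
force: [0.3, -0.2, -1.1]
grip_width: 0.0809
grasp_force: 0.0
```

```bash
python3 - <<'E'
from h import *
t=env.read_camera('top')[:,:,::-1];s=env.read_camera('scene')[:,:,::-1]
cv2.imwrite('pics/end.png',np.hstack([cv2.resize(t[110:260,130:440],(400,194)),cv2.resize(s[130:330,120:420],(400,267))[:194]]) if 0 else np.vstack([cv2.resize(t[110:260,130:440],(620,300)),cv2.resize(s[150:330,100:472],(620,300))]))
print(env.get_obs()['tool_pos'])
E
```

```text
[0.64172588 0.04434727 0.19259671]
```

View pics/end.png

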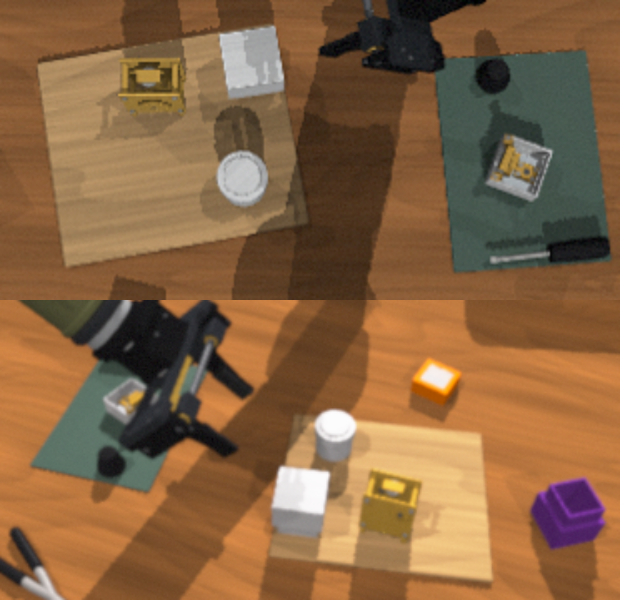

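The tin stands inverted on the board at (250,60) in the top half. The parts lie in the lid on the mat at (520,167), and the movement, round tin, loupe and screwdriver have not moved.

```bash
python3 -c "
from cell import env
print(env.sign_off())"
```

```text
the job is handed in; nothing more can be done
None
```

The job is handed in at about 36 s of the 70 s: the parts are heaped in the lid on the mat, the empty tin stands mouth down on the board, and the bystanders look undisturbed in the last picture (sign-off gave no verdict).

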